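Assemble a snap-together cabinet foot in its jig

ROBOT

A 7-joint arm with a two-finger parallel gripper is mounted at the origin on a cart in front of the work surface, level with it; the furniture and walls round the work are solid. World frame = base frame: x ahead of the robot, y to its left, z up, the work surface at z = 0. Lengths are in m, angles in rad, forces in N, time in s.
With the tool pointing down it reaches from about 0.4 to 0.85 m from the base axis. Payload 10.4 kg.
Tool frame: the origin (TCP) lies at the very end of the fingers, on their centre line; the grasp point (between the pads) lies 19 mm behind it; z points along the fingers, y is the line along which they close (so a half turn about z gives the same grasp; the last joint's range is limited). The gripper opens to 87 mm and grips with 3 to 60 N. Pads are 19 mm wide; open, the fingers measure 117 mm over their backs; the gripper's body (75 mm by 190 mm) begins 51 mm behind the grasp point.
Start: joints at [1.301, 0.332, -0.065, 1.46, 0.022, 1.35, -0.088], TCP at [0.153, -0.606, 0.223] pointing down, gripper open.
Joint ranges: [-2.6, 2.6], [-0.5, 2.12], [-1.47, 1.34], [0.16, 2.42], [-1.27, 4.41], [0.06, 2.06], [-2.6, 2.6]. Speed limits (rad/s): [2.22, 2.22, 2.79, 2.79, 3.14, 3.14, 3.14].

INTERFACE

Orientations are given as a unit quaternion [x, y, z, w].
In Python, from bench import r gives the robot as it stands.
- The arm moves only by the tool jog_arm, called after "Request:" as a command line: name --argument value ..., lists and objects as JSON in quotes. Schema: {"type":"object","properties":{"rows":{"type":"array","items":{"type":"number"},"minItems":5,"maxItems":60},"grip_n":{"type":"number"},"only":{"type":"string"},"quiet":{"type":"boolean"},"lines":{"type":"string"}},"required":["rows"],"additionalProperties":false}. rows is one flat list of numbers that holds 1 to 12 rows one after another, with no inner brackets; each row has 5 numbers: dx, dy, dz in normalised numbers (1 is 75 cm), then a turn about the tool's z in parts of the range, where 1.0 means pi rad, then the finger opening in m; each row is the pose to reach, as a shift and turn from the pose commanded when the call began, along the tool's axes at that moment; what a row does not reach only later rows make up. A row lasts 1/10 s, in which the tool goes at most 0.05 m and 0.15 rad, less where a joint would pass 70% of its speed; a pose out of reach is approached as far as the arm can. The fingers move at their own pace and stop on an object; grip_n is the grip in N (left out, the last holds). Time passes only in rows, so rows that do not move let the fingers close. The tool returns the time, the measured TCP pose, the force, the opening and the grip force at its end. only (a regular expression) keeps the lines of the reply that match it, lines (a string "A,B") keeps lines A to B, and quiet returns only ok. Input that does not fit is refused with a message, and nothing moves.
- r.read_state(): the state, without advancing time (a new reading comes with each control period).
- r.camera(name): name is "scene" or "top" or "wrist"; returns a dict with "img" (480x640x3 uint8, red, green, blue), "fx", "fy", "cx", "cy" (pixels), "k1" (the pictures are not rectified: a ray, as slopes to the right and down, at radius r is drawn at 1 + k1 r^2 times it, then the intrinsics apply), "pose" (4x4, takes a point from camera to world coordinates). Camera axes: x right, y down, z forward; pixel columns grow to the right and rows downward; lengths in m; the calibration is good to about 2 mm. A picture is of the moment at which its call begins. There is no depth.
- r.close_job(): hands the job in; it is judged then, once.
Trained networks look in the newest picture that a camera, given by its name, has taken for a name from the list of things; names that differ only in an ending like _2 or _b are one class to them, and where a whole thing is asked for, a point or a joint stands for the part that bears it (a point fixed in the world has none). Each returns a list of dicts, best first, with "p" (0 to 1); they miss things now and then, are a little off and sometimes report something else, mostly with a low value. They report only what shows in the picture. A call takes as long as a camera call. They do not tell look-alikes from the thing itself.
- r.recognise(camera, label): "position" ([column, row] as shares, 0 to 1, of the picture: columns of its width, rows of its height, amid what is visible of it).
- r.regions_of(camera, label): "pixels" (480x640 bool, what is visible of it) and "position" ([column, row] as shares, 0 to 1, of the picture: columns of its width, rows of its height, amid what is visible of it).
The state is a dict: "time": time; "joint_positions": joint angles; "joint_vel": joint speeds; "joint_torque": joint torques, N m; "ee_pos": TCP position; "eef_rot": TCP orientation; "ft_force": force on the tool from outside, world axes, zero at the start; "torque": the same for the moment, N m; "width": finger opening in m; "grip_force": force on a finger pad.
Only numpy, scipy, OpenCV 4.12 (cv2) and the standard library are available. Lean on these libraries where they do the work, as an engineer would, in place of code of your own. Each camera call takes 0.05 s, during which the arm holds its last target. There are 200 camera calls.

TASK

Put the cabinet foot together in the wooden jig: seat the grey square base in the jig's pocket with its stud up, drop the black rubber ring flat over the stud, then set the white cap on the stud and press it straight down until it clicks; the push goes slack at the click, so keep pressing until it is all hard down in the jig and lean on it for about a second more. Then, gripping the cap alone, lift the finished foot straight up out of the jig, a hand's breadth above the bench, and finish while holding it there by the cap, whole and upright. Leave the hinge carton and the tape measure where they are.

Things in the scene. Friction and masses are not known exactly. Their poses are not given: they have to be found in the camera images.
- jig: wooden jig fixed to the bench: ply board 150 x 170 x 9 mm (x by y) with a darker 116 x 116 x 10 mm block on it; through the block, centred and square to it, a pocket 62.4 x 62.4 mm, 10 mm deep. Origin: underside of the board, under the pocket's centre, z up; pocket floor at 9 mm, block top at 19 mm.
- pocket (a point): centre of the pocket's floor, 9 mm above the bench; axes as the jig's
- foot_base: grey plastic base, 110 g, stud up: flange 60 x 60 x 12 mm, lower edge bevelled; it fits the pocket at any quarter turn. On it a round shoulder 30 mm across up to z = 20 mm, then the stud, 14 (x) by 20 mm (y), tapered above z = 35 to its top at 41.5 mm. Pick it up by the stud's flats, which face +y and -y, fingertips above z = 22 mm. Origin: centre of the underside, z up the stud.
- latches (a point): on the stud's axis, 29.2 mm above the base's underside, level with the widest part of two springy snap latches. They stick out of the stud's +x and -x sides to 15.2 mm from the axis and reach from 26 to 35 mm above the underside. Axes as the base's.
- rubber_ring: black rubber ring lying flat, 46 mm outside, hole 34 mm, 12 mm thick, same both ways up, 30 g. It goes over the stud and lies on the base's flange round the shoulder, its underside 12 mm above the base's underside. Origin: centre of the underside, z up.
- snap_cap: white plastic cap, an upturned cup 44 mm across and 22 mm high, hollow side down, 40 g; inner lip at the rim (hole 26.4 mm, 3 mm thick). Any yaw fits. Origin: centre of its rim (underside), z up. Set on the stud it rests on the latches, origin about 32 mm above the base's. Fully home it lies on the ring, origin 24 mm above the base's, held with up to 1 mm of play.
- cap_top (a point): centre of the cap's top, 21 mm above its rim. Push needed: rises to about 12 N (10 to 15) as the latches bend, falls to almost nothing at the click (the latches may then draw the base up against the cap by a few mm), with 3 to 6 mm of stroke still to go, then rises hard on the ring. Pulling the cap off takes several times the foot's weight.
- hinge_carton: brown and red cardboard carton, 110 x 60 x 50 mm, a bystander behind the jig; origin: centre of its underside
- tape_measure: yellow and black tape measure, 90 x 73 x 38 mm, a bystander behind the jig; origin: centre of its underside
Mind the look-alikes: they are no part of the job. Several things have the shape of the foot_base; the one meant has the colours described above.

How it is judged:
By the outcome, as a careful person would: the job done as asked, in the order asked, and still so for the second after the job is handed in, while the arm keeps its last pose, push and grip.
It also fails if it takes over 72 s, if anything falls off the work surface, if the arm or the gripper's body presses on something with over 40 N, if the wrist force passes 120 N, or if a joint passes its speed limit or range.

## Working session

There is one attempt and no reset: what is moved stays moved. The work goes in short steps, Python scripts to look and compute and a tool call to move; the robot and the scene stay as the last step left them, time stands still between calls to the robot, and variables do not carry over. Pictures are saved under pics/ and viewed, at most 10 in all, crops included, and the job is handed in when it is done.

```bash
ls; mkdir -p pics; cat > h.py <<'E'
import numpy as np, cv2
from bench import r
def ray(c,u,v):
    x=(u-c["cx"])/c["fx"]; y=(v-c["cy"])/c["fy"]
    K=np.array([[c["fx"],0,c["cx"]],[0,c["fy"],c["cy"]],[0,0,1.]])
    p=cv2.undistortPoints(np.array([[[u,v]]],float),K,np.array([c["k1"],0,0,0.]))[0,0]
    P=np.array(c["pose"]); d=P[:3,:3]@np.array([p[0],p[1],1]); return P[:3,3],d
def atz(c,u,v,z):
    o,d=ray(c,u,v); return o+d*(z-o[2])/d[2]
def proj(c,X):
    P=np.array(c["pose"]); q=P[:3,:3].T@(np.array(X)-P[:3,3]); p=q[:2]/q[2]; p=p*(1+c["k1"]*(p@p)); return p*[c["fx"],c["fy"]]+[c["cx"],c["cy"]]
def tri(L):
    A=np.zeros((3,3));b=np.zeros(3)
    for c,u,v in L:
        o,d=ray(c,u,v); d=d/np.linalg.norm(d); M=np.eye(3)-np.outer(d,d); A+=M;b+=M@o
    return np.linalg.solve(A,b)
def save(n,img): cv2.imwrite("pics/"+n+".png",img[:,:,::-1])
E
python3 - <<'E'
from h import *
s=r.read_state(); print(s["ee_pos"],s["eef_rot"],s["time"])
for n in ["scene","top"]:
    c=r.camera(n); save(n,c["img"]); print(n,c["fx"],c["k1"],np.round(c["pose"],3).tolist())
    for l in ["jig","foot_base","rubber_ring","snap_cap","latches","cap_top","pocket"]:
        print(l,[(round(d["p"],2),np.round(np.array(d["position"])*[640,480]).tolist()) for d in r.recognise(n,l)])
E
```

```text
pics
[ 0.15257678 -0.60570616  0.22176447] [ 9.92394472e-01  1.23096436e-01 -1.16096777e-04 -6.82162717e-04] 0.0
scene 535.2141709860717 -0.15988904892834296 [[0.996, -0.078, 0.034, 0.479], [-0.084, -0.82, 0.567, -0.525], [-0.016, -0.567, -0.823, 1.075], [0.0, 0.0, 0.0, 1.0]]
jig [(0.76, [305.0, 321.0])]
foot_base [(0.91, [306.0, 195.0]), (0.63, [354.0, 129.0]), (0.61, [274.0, 234.0]), (0.61, [311.0, 420.0])]
rubber_ring [(0.45, [351.0, 226.0])]
snap_cap [(0.92, [311.0, 419.0])]
latches [(0.84, [274.0, 229.0]), (0.8, [304.0, 196.0]), (0.78, [354.0, 127.0])]
cap_top [(0.69, [386.0, 359.0]), (0.62, [314.0, 421.0])]
pocket [(0.69, [308.0, 315.0])]
top 466.5106290116275 -0.09841500412362852 [[-0.023, -0.992, 0.126, 0.379], [-0.999, 0.02, -0.03, 0.169], [0.028, -0.127, -0.992, 1.136], [0.0, 0.0, 0.0, 1.0]]
jig [(0.75, [377.0, 268.0]), (0.36, [273.0, 234.0])]
foot_base [(0.84, [238.0, 265.0]), (0.59, [278.0, 302.0]), (0.59, [143.0, 203.0])]
rubber_ring [(0.66, [278.0, 223.0])]
snap_cap [(0.65, [280.0, 302.0]), (0.6, [468.0, 270.0])]
latches [(0.88, [234.0, 264.0]), (0.74, [283.0, 296.0]), (0.64, [143.0, 207.0])]
cap_top [(0.67, [469.0, 269.0])]
pocket [(0.82, [372.0, 269.0])]
```

View pics/scene.png

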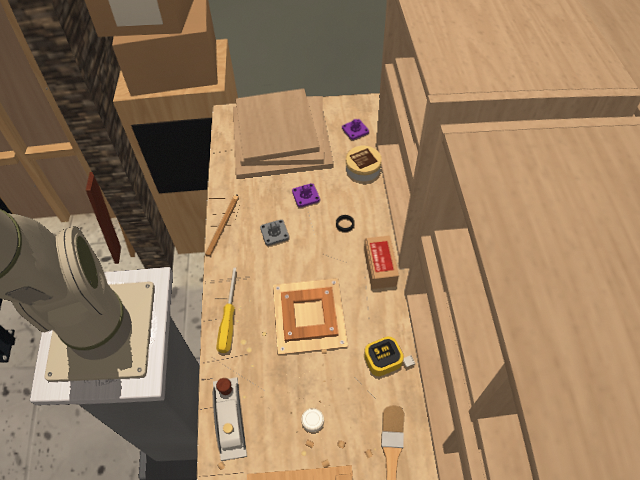

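View pics/top.png

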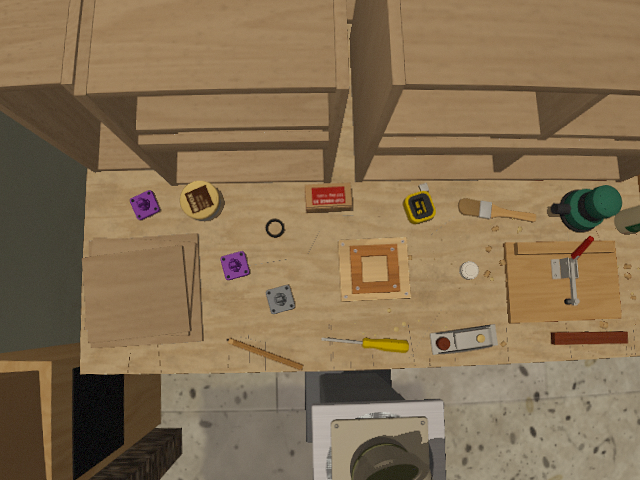

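The scene shows a grey stud base at scene (274,232) / top (280,299). It has two purple look-alikes, at scene (306,195) and (354,129), top (235,265) and (145,205). The grey one fits "grey square base". The ring is at scene (345,223) / top (275,228), the cap at (312,420) / (468,270), and the jig at (310,315) / (375,269). Next I confirm in one crop and triangulate.

```bash
python3 - <<'E'
from h import *
S=r.camera("scene");T=r.camera("top")
cr=lambda c,u,v,h:cv2.resize(c["img"][v-h:v+h,u-h:u+h],(390,290) if 0 else (290,290),interpolation=cv2.INTER_CUBIC)
save("crop1",np.vstack([np.hstack([cr(T,280,299,30),cr(T,375,269,45)]),np.hstack([cr(S,274,232,30),cr(S,310,315,50)])]))
print("base",tri([(S,274,229),(T,283,297)]),"ring",tri([(S,345,223.5),(T,275,228)]),"cap",tri([(S,312.5,418.5),(T,468.5,269.5)]),"jig",tri([(S,309.5,315),(T,375,269)]))
for n,c in (("scene",S),("top",T)):
  for l in ["foot_base","rubber_ring","snap_cap","jig"]:
    for d in r.regions_of(n,l):
      m=d["pixels"].astype(np.uint8); ys,xs=np.nonzero(m); print(n,l,round(d["p"],2),xs.mean().round(1),ys.mean().round(1),m.sum(),cv2.minAreaRect(np.c_[xs,ys].astype(np.float32)))
E
```

```text
base [0.40533625 0.22308339 0.02859371] ring [0.57728658 0.24197586 0.00148084] cap [ 0.46306098 -0.23227642  0.01138435] jig [ 0.4716839  -0.00063381  0.00490979]
scene foot_base 0.74 305.6 195.2 456 ((305.85003662109375, 195.05001831054688), (20.87103271484375, 23.084625244140625), 71.56504821777344)
scene foot_base 0.69 355.2 129.0 304 ((355.4999694824219, 128.99998474121094), (17.36486053466797, 19.969589233398438), 60.2551155090332)
scene foot_base 0.64 274.0 232.3 502 ((274.0999755859375, 231.8000030517578), (21.819713592529297, 24.349536895751953), 71.56504821777344)
scene rubber_ring 0.47 344.9 223.2 182 ((345.0, 223.0), (16.0, 18.0), 90.0)
scene snap_cap 0.92 312.2 419.8 422 ((312.0, 420.0), (22.0, 22.0), 90.0)
scene jig 0.68 309.0 316.8 4801 ((308.9218444824219, 316.4369812011719), (70.88004302978516, 70.84453582763672), 83.8844985961914)
top foot_base 0.88 144.5 205.0 631 ((144.70889282226562, 204.85958862304688), (25.98682403564453, 26.0695858001709), 65.55604553222656)
top foot_base 0.76 234.3 265.0 673 ((234.14707946777344, 265.0882263183594), (25.951311111450195, 26.92145347595215), 75.96376037597656)
top foot_base 0.64 280.2 299.2 651 ((280.176513671875, 299.2059020996094), (25.708772659301758, 26.436382293701172), 75.96376037597656)
top rubber_ring 0.52 275.5 225.6 103 ((275.5, 226.5), (17.0, 17.0), 0.0)
top jig 0.84 373.7 268.8 4240 ((374.0087585449219, 268.674560546875), (61.67295837402344, 69.56310272216797), 87.1375961303711)
```

View pics/crop1.png

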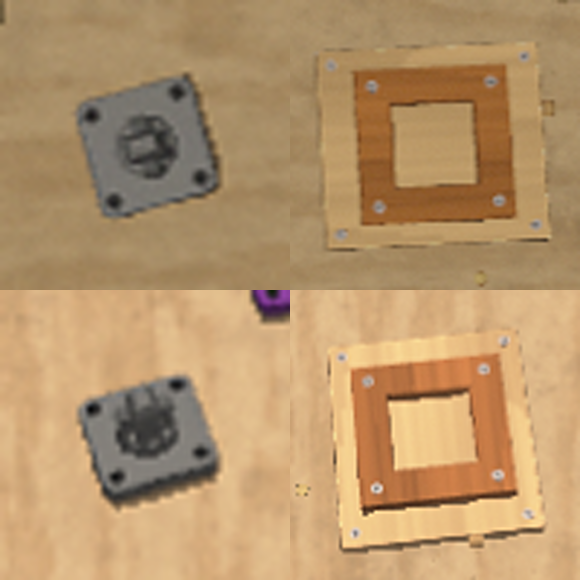

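Grey base confirmed: top (280,299) is grey, the others are purple. Now I fly over the cap, squaring the tool to the world axes.

Careful with the scale: shifts go in shares of 75 cm and turns go in shares of pi rad. That gives: 0.385 m / 0.75 = 0.5133, -0.27 m / 0.75 = -0.36, 0.246 rad / 3.1416 = 0.0783.

Request:
jog_arm --rows '[0.5133, -0.36, -0.04, 0.0783, 0.087, 0.5133, -0.36, -0.04, 0.0783, 0.087, 0.5133, -0.36, -0.04, 0.0783, 0.087, 0.5133, -0.36, -0.04, 0.0783, 0.087, 0.5133, -0.36, -0.04, 0.0783, 0.087, 0.5133, -0.36, -0.04, 0.0783, 0.087, 0.5133, -0.36, -0.04, 0.0783, 0.087, 0.5133, -0.36, -0.04, 0.0783, 0.087, 0.5133, -0.36, -0.04, 0.0783, 0.087, 0.5133, -0.36, -0.04, 0.0783, 0.087, 0.5133, -0.36, -0.04, 0.0783, 0.087, 0.5133, -0.36, -0.04, 0.0783, 0.087]'

```text
time: 2.5
ee_pos: [0.4599, -0.2504, 0.2525]
eef_rot: [1.0, 0.001, -0.0, 0.0]
ft_force: [-0.1, -1.1, 0.3]
width: 0.087
grip_force: 0.0
```

```bash
python3 - <<'E'
from h import *
s=r.read_state(); print(s["ee_pos"],s["eef_rot"],s["time"],s["ft_force"])
c=r.camera("wrist"); save("w1",c["img"]); print(c["fx"],c["k1"],np.round(c["pose"],3).tolist()); np.save("w1.npy",c,allow_pickle=True)
print(proj(c,[.463,-.232,.021]), proj(c,[.4717,0,.019]))
for l in ["snap_cap","cap_top","jig","pocket"]:
  for d in r.regions_of("wrist",l): print(l,d["p"],np.array(d["position"])*[640,480],d["pixels"].sum(),cv2.boundingRect(d["pixels"].astype(np.uint8)))
E
```

```text
[ 0.45992385 -0.25043932  0.25250697] [ 9.99999763e-01  6.51939328e-04 -1.10161399e-04  1.90047853e-04] 2.5 [-0.05191592 -1.10970294  0.25009302]
347.10668298820093 -0.06892812633265837 [[0.001, -0.962, -0.273, 0.533], [-1.0, -0.001, -0.001, -0.251], [0.001, 0.273, -0.962, 0.414], [0.0, 0.0, 0.0, 1.0]]
[299.43745117 200.3259485 ] [102.67520094 193.47510692]
snap_cap 0.57 [305.216 200.304] 1198 (284, 181, 38, 40)
cap_top 0.74 [109.568 191.088] 16414 (33, 126, 154, 128)
cap_top 0.72 [301.888 200.592] 1186 (284, 181, 38, 40)
jig 0.79 [113.792 190.704] 16505 (33, 126, 154, 128)
pocket 0.94 [112.192 189.408] 16638 (32, 126, 155, 128)
```

View pics/w1.png

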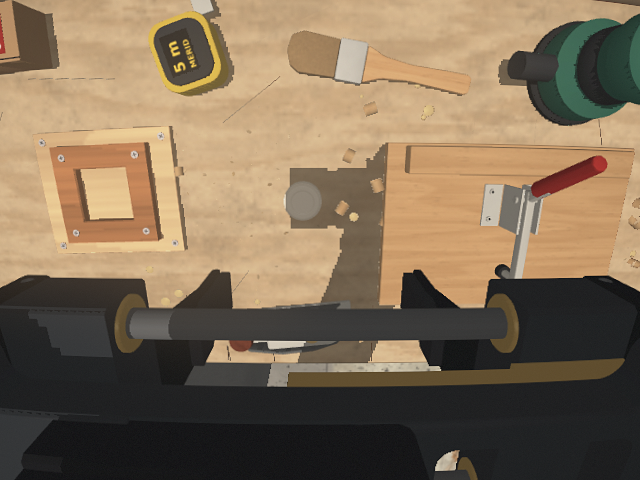

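The cap's dome is at wrist (303,200), half in shadow, and the jig is at (112,191). Next is a wrist view over the jig.

In the tool's units: -0.25 m / 0.75 = -0.3333, 0.01 m / 0.75 = 0.0133.

Request:
jog_arm --rows '[0.0133, -0.3333, 0, 0, 0.087, 0.0133, -0.3333, 0, 0, 0.087, 0.0133, -0.3333, 0, 0, 0.087, 0.0133, -0.3333, 0, 0, 0.087, 0.0133, -0.3333, 0, 0, 0.087, 0.0133, -0.3333, 0, 0, 0.087, 0.0133, -0.3333, 0, 0, 0.087]' --lines "1,2"

```text
time: 3.45
ee_pos: [0.4698, 0.0002, 0.2527]
```

```bash
python3 - <<'E'
from h import *
c=r.camera("wrist"); np.save("w2.npy",c,allow_pickle=True)
E
```

Request:
jog_arm --rows '[-0.04, -0.2667, 0, 0, 0.087, -0.04, -0.2667, 0, 0, 0.087, -0.04, -0.2667, 0, 0, 0.087, -0.04, -0.2667, 0, 0, 0.087, -0.04, -0.2667, 0, 0, 0.087, -0.04, -0.2667, 0, 0, 0.087]' --lines "1,2"

```text
time: 4.1
ee_pos: [0.44, 0.1993, 0.2523]
```

```bash
python3 - <<'E'
from h import *
c=r.camera("wrist"); np.save("w3.npy",c,allow_pickle=True)
print({l:[(round(d["p"],2),np.round(np.array(d["position"])*[640,480],1).tolist()) for d in r.recognise("wrist",l)] for l in ["foot_base","latches","rubber_ring","jig"]})
def ortho(c,x,y,z,h,n=290):
    # rows: x decreasing downward ; cols: y decreasing rightwards
    g=np.linspace(h,-h,n); Y,X=np.meshgrid(y+g,x+g)
    pts=np.array([proj(c,[a,b,z]) for a,b in zip(X.ravel(),Y.ravel())],np.float32).reshape(n,n,2)
    return cv2.remap(c["img"],pts[...,0],pts[...,1],cv2.INTER_CUBIC)
w2=np.load("w2.npy",allow_pickle=True).item()
a=ortho(w2,.4717,0,.019,.07); b=ortho(c,.405,.223,.035,.0435);d=ortho(c,.577,.242,.012,.0435);e=ortho(np.load("w1.npy",allow_pickle=True).item(),.463,-.232,.021,.0435)
m=np.vstack([np.hstack([a,b]),np.hstack([d,e])])
for i in (145,435): m[:,i]=[0,255,0]; m[i]=[0,255,0]
save("ort",m)
E
```

```text
{'foot_base': [(0.76, [197.3, 159.8]), (0.62, [289.1, 233.4])], 'latches': [(0.95, [288.4, 233.3]), (0.7, [7.9, 34.3]), (0.65, [194.0, 160.1])], 'rubber_ring': [(0.76, [269.4, 68.3])], 'jig': [(0.97, [481.9, 173.9]), (0.16, [289.6, 234.0])]}
```

View pics/ort.png

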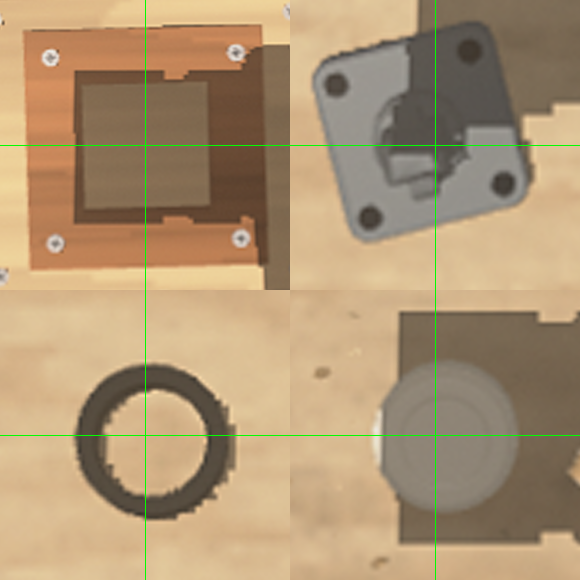

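Jig: pocket centre about (0.4707, -0.000), yaw about +0.029. Base: flange yaw about 0.26 mod 90°. Ring and cap each sit a few mm off their first estimates. The base needs a closer view to get the stud's axis, so I'll move nearer, unshadowed if possible.

In the tool's units: 0.08 m / 0.75 = 0.1067, 0.05 m / 0.75 = 0.0667.

Request:
jog_arm --rows '[-0.0267, 0.04, 0.0667, 0, 0.087, -0.0267, 0.04, 0.1067, 0, 0.087, -0.0267, 0.04, 0.1067, 0, 0.087]' --lines "1,2"

```text
time: 4.65
ee_pos: [0.4172, 0.1666, 0.1688]
```

```bash
cat >> h.py <<'E'
def ortho(c,x,y,z,h,n=290):
    g=np.linspace(h,-h,n); Y,X=np.meshgrid(y+g,x+g)
    pts=np.array([proj(c,[a,b,z]) for a,b in zip(X.ravel(),Y.ravel())],np.float32).reshape(n,n,2)
    return cv2.remap(c["img"],pts[...,0],pts[...,1],cv2.INTER_CUBIC)
E
python3 - <<'E'
from h import *
c=r.camera("wrist"); np.save("w4.npy",c,allow_pickle=True)
w3=np.load("w3.npy",allow_pickle=True).item()
f=lambda im: np.clip(255*(im/255.)**0.5,0,255).astype(np.uint8)
a=ortho(w3,.405,.22,.0415,.02,390); b=ortho(c,.405,.22,.0415,.02,390)
save("stud",f(np.hstack([a,b])))
for n,cc in(("w3",w3),("w4",c)): print(n,proj(cc,[.405,.22,.0415]))
print({l:[(round(d["p"],2),np.round(np.array(d["position"])*[640,480],1).tolist()) for d in r.recognise("wrist",l)] for l in ["foot_base","latches","rubber_ring"]})
E
```

```text
w3 [297.02371647 237.30254756]
w4 [253.66959247 238.28721848]
{'foot_base': [(0.78, [129.9, 141.4]), (0.73, [249.1, 234.7]), (0.21, [490.5, 152.3])], 'latches': [(0.98, [127.1, 143.2]), (0.6, [252.8, 233.9]), (0.59, [491.6, 154.5])], 'rubber_ring': [(0.87, [210.1, 28.0])]}
```

View pics/stud.png

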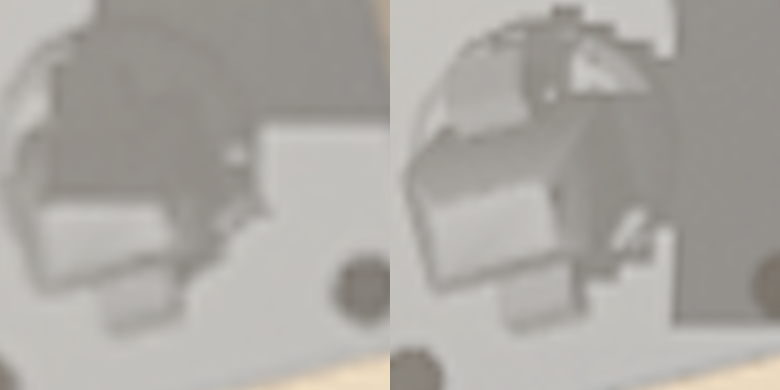

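Right panel: the latches show at (485,90) and (540,300), so base x lies along world yaw ≈0.26 and the flats face across it. The stud-top centre is ≈(105,233) in the panel, giving (0.401,0.229), which agrees with the flange centre. Next I hover square over it and fit silhouettes for all the things.

In the tool's units: -0.059 m / 0.75 = -0.0787, -0.03 m / 0.75 = -0.04, -0.26 rad / 3.1416 = -0.0828.

Request:
jog_arm --rows '[-0.024, -0.0787, 0, -0.0828, 0.087, -0.024, -0.0787, 0, -0.0828, 0.087, -0.024, -0.0787, -0.04, -0.0828, 0.087, -0.024, -0.0787, -0.04, -0.0828, 0.087]' --lines "1,3"

```text
time: 5.25
ee_pos: [0.4036, 0.2313, 0.2072]
eef_rot: [0.991, 0.131, 0.003, -0.001]
```

```bash
cat >> h.py <<'E'
from scipy.optimize import minimize
def box(a,b,z0,z1): return [[sx*a/2,sy*b/2,z] for sx in(-1,1) for sy in(-1,1) for z in(z0,z1)]
def cyl(R,z0,z1): return [[R*np.cos(t),R*np.sin(t),z] for t in np.linspace(0,6.283,40) for z in(z0,z1)]
M={"foot_base":[box(.06,.06,.003,.012),box(.014,.02,.012,.035),box(.008,.014,.035,.0415),cyl(.015,.012,.02)],"rubber_ring":[cyl(.023,0,.012)],"snap_cap":[cyl(.022,0,.021)],"jig":[box(.15,.17,0,.009),box(.116,.116,.009,.019)]}
def sil(c,parts,p,k=4):
    im=np.zeros((480*k//2,640*k//2),np.uint8)
    co,si=np.cos(p[3]),np.sin(p[3])
    for P in parts:
        P=np.array(P); W=np.c_[P[:,0]*co-P[:,1]*si+p[0],P[:,0]*si+P[:,1]*co+p[1],P[:,2]+p[2]]
        q=np.array([proj(c,w) for w in W])*k/2+k/4-.5
        cv2.fillConvexPoly(im,cv2.convexHull(np.round(q*16).astype(np.int32)),255,shift=4)
    return im
def fit(views,name,p0,z=True,yaw=True):
    # views: (cam,mask)
    Ms=[]
    for c,m in views:
        m=m.astype(np.uint8)
        if name=="rubber_ring":
            h=cv2.convexHull(cv2.findNonZero(m)); m=cv2.fillConvexPoly(m.copy(),h,1)
        Ms.append(cv2.resize(m*255,None,fx=2,fy=2,interpolation=cv2.INTER_LINEAR)>127)
    idx=[0,1]+([2] if z else [])+([3] if yaw else [])
    sc=np.array([.004,.004,.006,.06])
    def f(q):
        p=np.array(p0,float); p[idx]+=q*sc[idx]
        s=0
        for (c,_),m in zip(views,Ms):
            a=sil(c,M[name],p)>127; s+=1-(a&m).sum()/(a|m).sum()
        return s/len(views)
    o=minimize(f,np.zeros(len(idx)),method="Nelder-Mead",options=dict(initial_simplex=np.vstack([np.zeros(len(idx)),np.eye(len(idx))]),xatol=.01,fatol=1e-5,maxfev=160))
    p=np.array(p0,float); p[idx]+=o.x*sc[idx]; return np.round(p,4),round(o.fun,3)
def near(cam,name,c,X,tol=25):
    u=proj(c,X); L=[d for d in r.regions_of(cam,name) if np.hypot(*(np.array(d["position"])*[640,480]-u))<tol]
    return L[0]["pixels"] if L else None
E
python3 - <<'E'
from h import *
s=r.read_state();print(s["ee_pos"],s["eef_rot"])
G={"foot_base":[.4015,.229,0,.26],"rubber_ring":[.576,.24,0,0],"snap_cap":[.462,-.235,0,0],"jig":[.4707,0,0,.029]}
V={}
for cam in("scene","top","wrist"):
    c=r.camera(cam)
    for n in G:
        if cam=="wrist" and n!="foot_base": continue
        m=near(cam,n,c,np.array(G[n][:3])+[0,0,.01])
        if m is not None: V.setdefault(n,[]).append((c,m)); V[n,cam]=(c,m)
np.save("V.npy",V,allow_pickle=True)
for n in G:
    print(n,len(V[n]),"joint",fit(V[n],n,G[n],True,n in("foot_base","jig")))
if ("foot_base","wrist") in V: print("wrist base",fit([V["foot_base","wrist"]],"foot_base",G["foot_base"],False))
E
```

```text
[0.40362631 0.23128618 0.20718321] [ 0.99137285  0.13102928  0.00317759 -0.00104967]
foot_base 2 joint (array([0.4025, 0.2291, 0.0006, 0.2419]), np.float64(0.054))
rubber_ring 2 joint (array([ 0.5768,  0.2404, -0.0011,  0.    ]), np.float64(0.202))
snap_cap 2 joint (array([ 0.4625, -0.2334, -0.0025,  0.    ]), np.float64(0.063))
jig 2 joint (array([ 0.4718,  0.0016, -0.0052,  0.0317]), np.float64(0.035))
wrist base (array([0.4014, 0.229 , 0.    , 0.2394]), np.float64(0.041))
```

Base: (0.4014, 0.229), yaw ≈0.25, height 0.6 mm above the bench, all as expected. I descend so the tips reach z≈24 mm and grip the flats.

In the tool's units: 0.178 m / 0.75 = 0.2373, 0.05 m / 0.75 = 0.0667, 0.01 rad / 3.1416 = 0.0032.

Request:
jog_arm --rows '[0, 0, 0.0667, 0.0032, 0.06, 0, 0, 0.1333, 0.0032, 0.06, 0, 0, 0.1867, 0.0032, 0.06, 0, 0, 0.22, 0.0032, 0.06, 0, 0, 0.2373, 0.0032, 0.06, 0, 0, 0.2373, 0.0032, 0.06, 0, 0, 0.2373, 0.0032, 0.06]'

```text
time: 6.55
ee_pos: [0.4023, 0.2293, 0.0256]
eef_rot: [0.992, 0.125, 0.001, -0.0]
ft_force: [0.3, 0.2, -0.2]
width: 0.0603
grip_force: 0.0
```

Request:
jog_arm --rows '[0, 0, 0, 0, 0.0, 0, 0, 0, 0, 0.0, 0, 0, 0, 0, 0.0, 0, 0, 0, 0, 0, 0, 0, 0, 0, 0, 0, 0, 0, 0, 0]' --grip_n 30

```text
time: 7.15
ee_pos: [0.4017, 0.2288, 0.0246]
eef_rot: [0.992, 0.125, 0.0, 0.0]
ft_force: [0.3, 0.7, 1.0]
width: 0.0201
grip_force: 0.9
```

```bash
python3 -c "
from h import *
from scipy.spatial.transform import Rotation as R
s=r.read_state();print(s['ee_pos'],R.from_quat(s['eef_rot']).as_matrix().round(4))"
```

```text
[0.40173992 0.22877187 0.02457961] [[ 9.687e-01  2.482e-01  1.000e-04]
 [ 2.482e-01 -9.687e-01  0.000e+00]
 [ 1.000e-04  0.000e+00 -1.000e+00]]
```

Gripped (20.1 mm). Now I lift it and refine the jig from the stored overhead view by its red hue, which holds in shadow.

In the tool's units: -0.12 m / 0.75 = -0.16, -0.08 m / 0.75 = -0.1067.

Request:
jog_arm --rows '[0, 0, -0.04, 0, 0, 0, 0, -0.1067, 0, 0, 0, 0, -0.16, 0, 0, 0, 0, -0.16, 0, 0, 0, 0, -0.16, 0, 0]'

```text
time: 7.65
ee_pos: [0.4021, 0.2285, 0.1447]
eef_rot: [0.992, 0.125, 0.001, 0.0]
ft_force: [0.6, -0.0, -2.0]
width: 0.0197
grip_force: 30.0
```

```bash
python3 - <<'E'
from h import *
w2=np.load("w2.npy",allow_pickle=True).item()
a=ortho(w2,.4707,0,.019,.075,600).astype(float)
q=(a[...,0]+5)/(a[...,2]+5); print(np.percentile(q,[5,25,50,75,95]).round(2))
for th in (1.75,1.9,2.05):
    m=(q>th).astype(np.uint8); m=cv2.morphologyEx(m,cv2.MORPH_OPEN,np.ones((7,7)))
    cs,h=cv2.findContours(m,cv2.RETR_CCOMP,cv2.CHAIN_APPROX_NONE)
    for i,k in enumerate(cs):
        if cv2.contourArea(k)>20000:
            R=cv2.minAreaRect(k); s=.15/599; print(th,h[0][i][3],"x",round(.4707+.075-R[0][1]*s,4),"y",round(.075-R[0][0]*s,4),np.round(np.array(R[1])*s*1000,1),round(R[2],2))
E
```

```text
[1.52 1.56 1.6  2.09 2.17]
1.75 -1 x 0.4704 y -0.0003 [116.6 116.2] 88.44
1.75 0 x 0.4716 y -0.0004 [62.  62.7] 88.51
1.9 -1 x 0.4705 y -0.0003 [115.9 115.4] 88.47
2.05 -1 x 0.4706 y -0.0003 [115.1 114.7] 88.47
```

The jig's block measures 116×116, with its centre at (0.4705, -0.0003) and yaw 0.027. The scene/top pair shows the same +1 mm bias for both base and jig, so the relative offset holds. I carry the base over.

In the tool's units: 0.239 m / 0.75 = 0.3187, 0.01 m / 0.75 = 0.0133, 0.224 rad / 3.1416 = 0.0713.

Request:
jog_arm --rows '[0.0133, 0.3187, 0, 0.0713, 0, 0.0133, 0.3187, 0, 0.0713, 0, 0.0133, 0.3187, 0, 0.0713, 0, 0.0133, 0.3187, 0, 0.0713, 0, 0.0133, 0.3187, 0, 0.0713, 0, 0.0133, 0.3187, 0, 0.0713, 0, 0.0133, 0.3187, 0, 0.0713, 0, 0.0133, 0.3187, 0, 0.0713, 0]'

```text
time: 8.45
ee_pos: [0.4698, 0.0009, 0.1434]
eef_rot: [1.0, 0.014, -0.001, -0.0]
ft_force: [-0.5, -0.1, -1.5]
width: 0.0195
grip_force: 30.0
```

```bash
python3 - <<'E'
from h import *
from scipy.spatial.transform import Rotation as R
s=r.read_state();print(s['ee_pos'],R.from_quat(s['eef_rot']).as_matrix().round(4).tolist())
c=r.camera("wrist"); save("held",c["img"])
for l in ("foot_base","jig"):
  for d in r.regions_of("wrist",l): print(l,round(d["p"],2),np.array(d["position"])*[640,480],cv2.boundingRect(d["pixels"].astype(np.uint8)))
m=near("wrist","foot_base",c,list(s["ee_pos"][:2])+[.14],40)
if m is not None: print(fit([(c,m)],"foot_base",[s["ee_pos"][0],s["ee_pos"][1],s["ee_pos"][2]-.0246,.027],False))
E
```

```text
[0.46982762 0.00092524 0.14338613] [[0.9996, 0.0285, -0.0021], [0.0285, -0.9996, 0.0006], [-0.0021, -0.0007, -1.0]]
foot_base 0.97 [315.392 257.28 ] (260, 220, 115, 88)
jig 0.98 [315.008 187.008] (217, 134, 202, 146)
jig 0.45 [317.632 255.888] (260, 220, 114, 88)
(array([0.4703, 0.0008, 0.1188, 0.0292]), np.float64(0.355))
```

In the tool's units: 0.092 m / 0.75 = 0.1227, 0.075 m / 0.75 = 0.1.

Request:
jog_arm --rows '[0, 0, 0.0533, 0, 0, 0, 0, 0.1, 0, 0, 0, 0, 0.1227, 0, 0, 0, 0, 0.1227, 0, 0, 0, 0, 0.1227, 0, 0, 0, 0, 0.1227, 0, 0]'

```text
time: 9.25
ee_pos: [0.4717, -0.0001, 0.0539]
eef_rot: [1.0, 0.014, 0.001, 0.0]
ft_force: [-0.4, 0.5, -1.3]
width: 0.0193
grip_force: 30.0
```

```bash
python3 -c "
from h import *
from scipy.spatial.transform import Rotation as R
s=r.read_state();print(s['ee_pos'],R.from_quat(s['eef_rot']).as_matrix().round(4).tolist())"
```

```text
[ 4.71744001e-01 -8.02677085e-05  5.39045300e-02] [[0.9996, 0.0272, 0.0023], [0.0272, -0.9996, -0.0003], [0.0023, 0.0004, -1.0]]
```

In the tool's units: 0.01 m / 0.75 = 0.0133, 0.008 m / 0.75 = 0.0107.

Request:
jog_arm --rows '[0, 0, 0, 0, 0, 0, 0, 0, 0, 0, 0, 0, 0.0053, 0, 0, 0, 0, 0.008, 0, 0, 0, 0, 0.0107, 0, 0, 0, 0, 0.0133, 0, 0, 0, 0, 0.0133, 0, 0, 0, 0, 0.0133, 0, 0]'

```text
time: 10.05
ee_pos: [0.4707, -0.0003, 0.0425]
eef_rot: [1.0, 0.013, -0.0, -0.0]
ft_force: [0.1, 0.0, -1.4]
width: 0.0195
grip_force: 30.0
```

```bash
python3 -c "
from h import *
s=r.read_state();print(s['ee_pos'],s['torque'])"
```

```text
[ 4.70686921e-01 -2.66438452e-04  4.24799814e-02] [-0.00703925 -0.04364257 -0.02330071]
```

The base has already entered the pocket by 1 mm with no contact force. I continue down.

In the tool's units: 0.0095 m / 0.75 = 0.0127, 0.009 m / 0.75 = 0.012.

Request:
jog_arm --rows '[0, 0, 0.0027, 0, 0, 0, 0, 0.0053, 0, 0, 0, 0, 0.008, 0, 0, 0, 0, 0.0107, 0, 0, 0, 0, 0.012, 0, 0, 0, 0, 0.0127, 0, 0, 0, 0, 0.0127, 0, 0]'

```text
time: 10.75
ee_pos: [0.4706, -0.0003, 0.0335]
eef_rot: [1.0, 0.013, -0.0, 0.0]
ft_force: [-5.3, -0.1, 9.6]
width: 0.0196
grip_force: 30.0
```

```bash
python3 -c "
from h import *
s=r.read_state();print(s['ee_pos'],s['torque'])"
```

```text
[ 4.70592680e-01 -3.10615601e-04  3.35260274e-02] [-0.08693226  1.13144173 -0.00514979]
```

Full depth (TCP 33.5 mm, expected 33.6). Release, lift and check the seating.

In the tool's units: -0.17 m / 0.75 = -0.2267, -0.14 m / 0.75 = -0.1867.

Request:
jog_arm --rows '[0, 0, 0, 0, 0.05, 0, 0, 0, 0, 0.05, 0, 0, 0, 0, 0.05, 0, 0, -0.0533, 0, 0.05, 0, 0, -0.12, 0, 0.05, 0, 0, -0.1867, 0, 0.05, 0, 0, -0.2267, 0, 0.06, 0, 0, -0.2267, 0, 0.06, 0, 0, -0.2267, 0, 0.06]'

```text
time: 11.65
ee_pos: [0.4709, -0.0004, 0.2032]
eef_rot: [1.0, 0.013, 0.001, 0.0]
ft_force: [-0.8, -0.4, -0.7]
width: 0.0591
grip_force: 0.0
```

```bash
python3 - <<'E'
from h import *
c=r.camera("wrist"); np.save("w5.npy",c,allow_pickle=True)
m=near("wrist","foot_base",c,[.4705,0,.02],40)
print(fit([(c,m)],"foot_base",[.4705,-.0003,.009,.027],False),fit([(c,m)],"foot_base",[.4705,-.0003,.009,.027],True))
S=r.camera("scene");T=r.camera("top")
f=lambda c,X,h: ortho(c,*X,h,290)
save("seat",np.vstack([np.hstack([f(c,(.4705,0,.021),.045),f(T,(.47,0,.021),.045)]),np.hstack([f(S,(.47,0,.021),.045),f(S,(.577,.2405,.012),.04)])]))
E
```

```text
(array([ 0.4706, -0.0012,  0.009 ,  0.0259]), np.float64(0.035)) (array([ 0.4703, -0.0013,  0.007 ,  0.0168]), np.float64(0.027))
```

View pics/seat.png

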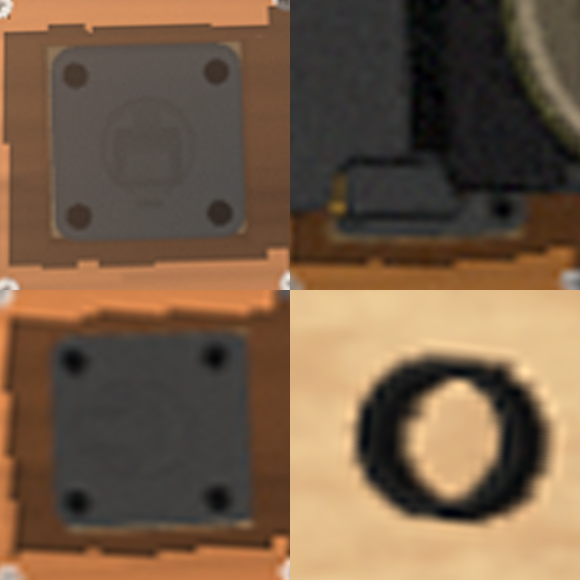

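The seat picture shows the base flat and square in the pocket, with the flange flush inside the block all round. Next, the ring.

In the tool's units: -0.2378 m / 0.75 = -0.3171, 0.1128 m / 0.75 = 0.1504.

Request:
jog_arm --rows '[0.1504, -0.3171, 0, 0, 0.08, 0.1504, -0.3171, 0, 0, 0.08, 0.1504, -0.3171, 0, 0, 0.08, 0.1504, -0.3171, 0, 0, 0.08, 0.1504, -0.3171, 0, 0, 0.08, 0.1504, -0.3171, 0, 0, 0.08, 0.1504, -0.3171, 0, 0, 0.08, 0.1504, -0.3171, 0, 0, 0.08, 0.1504, -0.3171, 0, 0, 0.08]' --lines "1,3"

```text
time: 12.75
ee_pos: [0.5772, 0.2383, 0.2029]
eef_rot: [1.0, 0.012, -0.0, 0.001]
```

```bash
python3 - <<'E'
from h import *
s=r.read_state(); print(s["ee_pos"])
c=r.camera("wrist"); np.save("w6.npy",c,allow_pickle=True)
m=near("wrist","rubber_ring",c,[.577,.2405,.006],40); print(m.sum())
print(fit([(c,m)],"rubber_ring",[.577,.2405,0,0],False,False),fit([(c,m)],"rubber_ring",[.577,.2405,0,0],True,False))
# dark threshold check
d=(c["img"].max(2)<75).astype(np.uint8); u=proj(c,[.577,.2405,.006]).astype(int); w=np.zeros_like(d); w[u[1]-45:u[1]+45,u[0]-45:u[0]+45]=1
d=cv2.morphologyEx(d*w,cv2.MORPH_OPEN,np.ones((2,2))); print(d.sum(),cv2.boundingRect(d)); print(fit([(c,d)],"rubber_ring",[.577,.2405,0,0],False,False))
E
```

```text
[0.57721554 0.2383387  0.20286762]
849
(array([0.5757, 0.24  , 0.    , 0.    ]), np.float64(0.03)) (array([0.5759, 0.24  , 0.001 , 0.    ]), np.float64(0.031))
680 (293, 190, 43, 43)
(array([0.5747, 0.2394, 0.    , 0.    ]), np.float64(0.066))
```

In the tool's units: 0.2 m / 0.75 = 0.2667, -0.0015 m / 0.75 = -0.002.

Request:
jog_arm --rows '[-0.002, 0.0007, 0.0667, 0, 0.08, -0.002, 0.0007, 0.1333, 0, 0.075, -0.002, 0.0007, 0.2, 0, 0.07, -0.002, 0.0007, 0.24, 0, 0.07, -0.002, 0.0007, 0.26, 0, 0.07, -0.002, 0.0007, 0.2667, 0, 0.07, -0.002, 0.0007, 0.2667, 0, 0.07, -0.002, 0.0007, 0.2667, 0, 0.07]'

```text
time: 13.65
ee_pos: [0.5768, 0.2403, 0.005]
eef_rot: [1.0, 0.013, 0.001, -0.0]
ft_force: [0.8, 0.2, 0.1]
width: 0.0701
grip_force: 0.0
```

Request:
jog_arm --rows '[0, 0, 0, 0, 0.03, 0, 0, 0, 0, 0.03, 0, 0, 0, 0, 0.03, 0, 0, 0, 0, 0.03, 0, 0, 0, 0, 0.03, 0, 0, 0, 0, 0.03]' --grip_n 10

```text
time: 14.25
ee_pos: [0.5758, 0.2399, 0.0033]
eef_rot: [1.0, 0.013, 0.0, 0.0]
ft_force: [-0.9, -0.7, 3.1]
width: 0.0453
grip_force: 10.0
```

```bash
python3 -c "
from h import *
s=r.read_state();print(s['ee_pos'])"
```

```text
[0.57576833 0.23992906 0.00327291]
```

In the tool's units: 0.2375 m / 0.75 = 0.3167, -0.1117 m / 0.75 = -0.1489.

Request:
jog_arm --rows '[0, 0, -0.04, 0, 0.03, 0, 0, -0.0933, 0, 0.03, -0.04, 0.08, -0.1333, 0, 0.03, -0.0667, 0.1467, -0.1333, 0, 0.03, -0.0933, 0.2067, -0.1333, 0, 0.03, -0.12, 0.2667, -0.1333, 0, 0.03, -0.1489, 0.3167, -0.1333, 0, 0.03, -0.1489, 0.3167, -0.1333, 0, 0.03, -0.1489, 0.3167, -0.1333, 0, 0.03, -0.1489, 0.3167, -0.1333, 0, 0.03, -0.1489, 0.3167, -0.1333, 0, 0.03]'

```text
time: 15.35
ee_pos: [0.4708, 0.001, 0.1032]
eef_rot: [1.0, 0.014, 0.0, -0.0]
ft_force: [-0.0, 0.5, -0.2]
width: 0.0457
grip_force: 10.0
```

```bash
python3 - <<'E'
from h import *
s=r.read_state(); print(s["ee_pos"])
c=r.camera("wrist"); save("ringheld",c["img"][150:330,170:470])
z=s["ee_pos"][2]-.0033
u=proj(c,[*s["ee_pos"][:2],z+.006]); print(u)
for d in r.regions_of("wrist","rubber_ring"): print(d["p"],np.array(d["position"])*[640,480],cv2.boundingRect(d["pixels"].astype(np.uint8)),fit([(c,d["pixels"])],"rubber_ring",[*s["ee_pos"][:2],z,0],False,False))
E
```

```text
[0.47081096 0.00101578 0.1031657 ]
[315.39543294 289.3338082 ]
0.56 [315.008 264.624] (270, 243, 93, 66) (array([0.471 , 0.0006, 0.0999, 0.    ]), np.float64(0.281))
```

The ring is centred in the hand (fit x 0.471, TCP 0.4708). I lower it over the stud.

In the tool's units: 0.065 m / 0.75 = 0.0867, 0.055 m / 0.75 = 0.0733.

Request:
jog_arm --rows '[0, 0, 0.04, 0, 0.03, 0, 0, 0.06, 0, 0.03, 0, 0, 0.06, 0, 0.03, 0, 0, 0.06, 0, 0.03, 0, 0, 0.0667, 0, 0.03, 0, 0, 0.0733, 0, 0.03, 0, 0, 0.08, 0, 0.03, 0, 0, 0.0867, 0, 0.03, 0, 0, 0.0867, 0, 0.03]'

```text
time: 16.35
ee_pos: [0.4698, -0.0006, 0.0373]
eef_rot: [1.0, 0.013, -0.001, -0.0]
ft_force: [-0.1, 0.2, -0.6]
width: 0.046
grip_force: 10.0
```

```bash
python3 -c "
from h import *
s=r.read_state();print(s['ee_pos'],s['torque'])"
```

```text
[ 0.46981592 -0.00056897  0.03734855] [0.01580666 0.05170907 0.02368165]
```

In the tool's units: 0.0135 m / 0.75 = 0.018, 0.013 m / 0.75 = 0.0173.

Request:
jog_arm --rows '[0, 0, 0.0053, 0, 0.03, 0, 0, 0.0107, 0, 0.03, 0, 0, 0.0147, 0, 0.03, 0, 0, 0.0173, 0, 0.03, 0, 0, 0.018, 0, 0.03, 0, 0, 0.018, 0, 0.03]'

```text
time: 16.95
ee_pos: [0.4703, -0.0005, 0.0245]
eef_rot: [1.0, 0.013, -0.0, 0.0]
ft_force: [-0.1, 0.5, -0.5]
width: 0.046
grip_force: 10.0
```

```bash
python3 -c "
from h import *
s=r.read_state();print(s['ee_pos'],s['torque'])"
```

```text
[ 0.47029113 -0.00048585  0.02450573] [-0.02519031 -0.00074164 -0.01998781]
```

In the tool's units: -0.18 m / 0.75 = -0.24, -0.13 m / 0.75 = -0.1733.

Request:
jog_arm --rows '[0, 0, 0, 0, 0.06, 0, 0, 0, 0, 0.065, 0, 0, 0, 0, 0.065, 0, 0, -0.04, 0, 0.07, 0, 0, -0.1067, 0, 0.07, 0, 0, -0.1733, 0, 0.07, 0, 0, -0.24, 0, 0.07, 0, 0, -0.24, 0, 0.07, 0, 0, -0.24, 0, 0.07]' --lines "1,2"

```text
time: 17.85
ee_pos: [0.4709, -0.0007, 0.2055]
```

```bash
python3 - <<'E'
from h import *
c=r.camera("wrist"); S=r.camera("scene")
save("ringon",np.hstack([ortho(c,.4705,0,.033,.045,390),ortho(S,.4705,0,.033,.045,390)]))
c=r.camera("wrist")
m=near("wrist","rubber_ring",c,[.4705,0,.03],40)
if m is not None: print(fit([(c,m)],"rubber_ring",[.4705,-.0003,.021,0],False,False),fit([(c,m)],"rubber_ring",[.4705,-.0003,.021,0],True,False))
E
```

```text
(array([ 0.4705, -0.0015,  0.021 ,  0.    ]), np.float64(0.046)) (array([ 0.4688, -0.0013,  0.0133,  0.    ]), np.float64(0.022))
```

View pics/ringon.png

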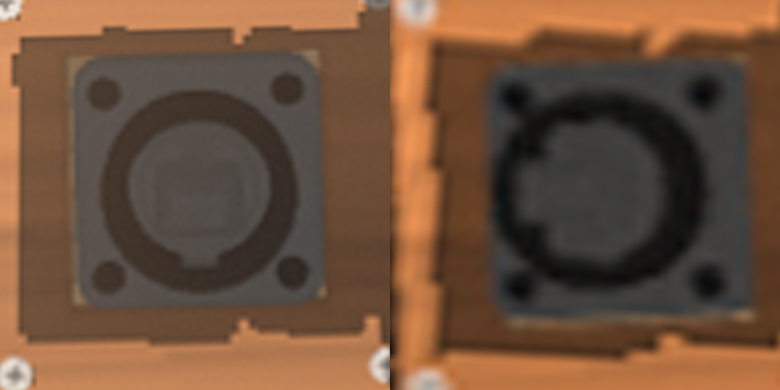

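The ring lies flat round the shoulder, concentric with the stud. Now the cap.

In the tool's units: 0.234 m / 0.75 = 0.312, -0.015 m / 0.75 = -0.02.

Request:
jog_arm --rows '[-0.02, 0.312, 0, 0, 0.08, -0.02, 0.312, 0, 0, 0.08, -0.02, 0.312, 0, 0, 0.08, -0.02, 0.312, 0, 0, 0.08, -0.02, 0.312, 0, 0, 0.08, -0.02, 0.312, 0, 0, 0.08, -0.02, 0.312, 0, 0, 0.08, -0.02, 0.312, 0, 0, 0.08]' --lines "1,3"

```text
time: 18.85
ee_pos: [0.4617, -0.2333, 0.2039]
eef_rot: [1.0, 0.014, -0.0, -0.001]
```

```bash
python3 - <<'E'
from h import *
s=r.read_state(); print(s["ee_pos"])
c=r.camera("wrist"); np.save("w7.npy",c,allow_pickle=True)
m=near("wrist","snap_cap",c,[.462,-.2345,.01],40)
print(m.sum(),fit([(c,m)],"snap_cap",[.462,-.2345,0,0],False,False),fit([(c,m)],"snap_cap",[.462,-.2345,0,0],True,False))
E
```

```text
[ 0.46171436 -0.23329548  0.20393059]
1452 (array([ 0.4608, -0.2353,  0.    ,  0.    ]), np.float64(0.079)) (array([ 0.4583, -0.2353, -0.0132,  0.    ]), np.float64(0.03))
```

```bash
python3 -c "
from h import *
print(r.read_state()['joint_positions'])"
```

```text
[ 0.92979725  0.1534613  -0.59870377  1.74149535  0.0900416   1.27442503
 -1.23148421]
```

Careful with the scale: shifts go in shares of 75 cm and turns go in shares of pi rad. That gives: 0.15 m / 0.75 = 0.2, 0.06 m / 0.75 = 0.08, -1.57 rad / 3.1416 = -0.4997.

Request:
jog_arm --rows '[-0.0011, 0.0007, 0.0267, -0.0477, 0.06, -0.0011, 0.0007, 0.0533, -0.0955, 0.06, -0.0011, 0.0007, 0.08, -0.1432, 0.06, -0.0011, 0.0007, 0.1067, -0.191, 0.06, -0.0011, 0.0007, 0.1333, -0.2387, 0.06, -0.0011, 0.0007, 0.16, -0.2865, 0.06, -0.0011, 0.0007, 0.1867, -0.3342, 0.06, -0.0011, 0.0007, 0.2, -0.382, 0.06, -0.0011, 0.0007, 0.2, -0.4297, 0.06, -0.0011, 0.0007, 0.2, -0.4775, 0.06, -0.0011, 0.0007, 0.2, -0.4997, 0.06, -0.0011, 0.0007, 0.2, -0.4997, 0.06]' --grip_n 5

```text
time: 20.15
ee_pos: [0.461, -0.2346, 0.0546]
eef_rot: [0.697, 0.717, 0.0, 0.0]
ft_force: [-0.2, -0.2, -0.2]
width: 0.0601
grip_force: 0.0
```

Request:
jog_arm --rows '[0, 0, 0.04, 0, 0.06, 0, 0, 0.0633, 0, 0.06, 0, 0, 0.0633, 0, 0.06, 0, 0, 0.0633, 0, 0.06, 0, 0, 0.0633, 0, 0.03, 0, 0, 0.0633, 0, 0.03, 0, 0, 0.0633, 0, 0.03, 0, 0, 0.0633, 0, 0.03, 0, 0, 0.0633, 0, 0.03]' --grip_n 5

```text
time: 21.05
ee_pos: [0.4612, -0.2356, 0.0077]
eef_rot: [0.698, 0.716, 0.0, 0.001]
ft_force: [-1.2, 0.3, 6.7]
width: 0.0438
grip_force: 5.0
```

```bash
python3 -c "
from h import *
s=r.read_state();print(s['ee_pos'],s['joint_positions'])"
```

```text
[ 0.46124783 -0.23560818  0.00770177] [ 1.02016235  0.43946967 -0.73693915  1.92296125  0.36918125  0.91649152
  0.12744311]
```

Centred in x (43.8 mm wide). I open, turn back and take the firm grip along y.

In the tool's units: 1.2 rad / 3.1416 = 0.382.

Request:
jog_arm --rows '[0, 0, 0, 0, 0.06, 0, 0, 0, 0, 0.06, 0, 0, 0, 0.0477, 0.06, 0, 0, 0, 0.0955, 0.06, 0, 0, 0, 0.1432, 0.06, 0, 0, 0, 0.191, 0.06, 0, 0, 0, 0.2387, 0.06, 0, 0, 0, 0.2865, 0.06, 0, 0, 0, 0.3342, 0.06, 0, 0, 0, 0.382, 0.06, 0, 0, 0, 0.4297, 0.06, 0, 0, 0, 0.4775, 0.06]' --lines "1,2"

```text
time: 22.25
ee_pos: [0.4606, -0.2352, 0.0069]
```

Request:
jog_arm --rows '[0, 0, 0, 0.0223, 0.06, 0, 0, -0.0013, 0.0223, 0.06, 0, 0, -0.0013, 0.0223, 0.06, 0, 0, -0.0013, 0.0223, 0.03, 0, 0, -0.0013, 0.0223, 0.03, 0, 0, -0.0013, 0.0223, 0.03, 0, 0, -0.0013, 0.0223, 0.03]' --grip_n 50

```text
time: 22.95
ee_pos: [0.4607, -0.2354, 0.008]
eef_rot: [1.0, 0.013, -0.0, -0.0]
ft_force: [1.0, -0.2, 0.1]
width: 0.0427
grip_force: 50.0
```

```bash
python3 -c "
from h import *
from scipy.spatial.transform import Rotation as R
s=r.read_state();print(s['ee_pos'],R.from_quat(s['eef_rot']).as_matrix().round(4).tolist())"
```

```text
[ 0.46074166 -0.2353932   0.00802038] [[0.9996, 0.027, -0.0], [0.027, -0.9996, 0.0], [-0.0, -0.0, -1.0]]
```

In the tool's units: -0.2345 m / 0.75 = -0.3127, -0.092 m / 0.75 = -0.1227.

Request:
jog_arm --rows '[0, 0, -0.0533, 0, 0.03, 0, 0, -0.12, 0, 0.03, 0.0208, -0.0667, -0.1227, 0, 0.03, 0.0208, -0.1333, -0.1227, 0, 0.03, 0.0208, -0.2, -0.1227, 0, 0.03, 0.0208, -0.26, -0.1227, 0, 0.03, 0.0208, -0.3127, -0.1227, 0, 0.03, 0.0208, -0.3127, -0.1227, 0, 0.03, 0.0208, -0.3127, -0.1227, 0, 0.03, 0.0208, -0.3127, -0.1227, 0, 0.03, 0.0208, -0.3127, -0.1227, 0, 0.03, 0.0208, -0.3127, -0.1227, 0, 0.03]'

```text
time: 24.15
ee_pos: [0.4701, -0.0016, 0.0999]
eef_rot: [1.0, 0.012, -0.0, 0.0]
ft_force: [0.7, -0.2, -0.8]
width: 0.043
grip_force: 50.0
```

```bash
python3 - <<'E'
from h import *
s=r.read_state();print(s['ee_pos'])
c=r.camera("wrist"); z=s["ee_pos"][2]-.008
for d in r.regions_of("wrist","snap_cap"): print(d["p"],cv2.boundingRect(d["pixels"].astype(np.uint8)),fit([(c,d["pixels"])],"snap_cap",[*s["ee_pos"][:2],z,0],False,False))
print(proj(c,[*s["ee_pos"][:2],z]))
E
```

```text
[ 0.47011388 -0.00156126  0.09993632]
0.85 (272, 244, 89, 66) (array([ 0.4697, -0.0024,  0.0919,  0.    ]), np.float64(0.333))
[315.42731652 280.81793308]
```

In the tool's units: 0.048 m / 0.75 = 0.064, 0.041 m / 0.75 = 0.0547.

Request:
jog_arm --rows '[0, 0, 0.0267, 0, 0.03, 0, 0, 0.0493, 0, 0.03, 0, 0, 0.0493, 0, 0.03, 0, 0, 0.0493, 0, 0.03, 0, 0, 0.0493, 0, 0.03, 0, 0, 0.0547, 0, 0.03, 0, 0, 0.06, 0, 0.03, 0, 0, 0.064, 0, 0.03, 0, 0, 0.064, 0, 0.03]'

```text
time: 25.15
ee_pos: [0.4698, -0.0005, 0.0516]
eef_rot: [1.0, 0.013, -0.0, -0.0]
ft_force: [0.1, 0.8, -0.1]
width: 0.0428
grip_force: 50.0
```

```bash
python3 -c "
from h import *
s=r.read_state();print(s['ee_pos'],s['torque'])"
```

```text
[ 0.46981648 -0.00049977  0.05161132] [ 0.01780827  0.06435031 -0.05329185]
```

The rim is already 7 mm down over the stud with no contact. I press on slowly at 60 N grip.

In the tool's units: 0.005 m / 0.75 = 0.0067, 0.004 m / 0.75 = 0.0053.

Request:
jog_arm --rows '[0, 0, 0.0013, 0, 0.03, 0, 0, 0.0027, 0, 0.03, 0, 0, 0.004, 0, 0.03, 0, 0, 0.0053, 0, 0.03, 0, 0, 0.0067, 0, 0.03, 0, 0, 0.0067, 0, 0.03]' --grip_n 60

```text
time: 25.75
ee_pos: [0.4711, -0.0004, 0.0476]
eef_rot: [1.0, 0.013, 0.001, 0.0]
ft_force: [2.9, -0.2, 4.8]
width: 0.0424
grip_force: 60.0
```

```bash
python3 -c "
from h import *
s=r.read_state();print(s['ee_pos'],s['torque'])"
```

```text
[ 4.71063818e-01 -4.31723958e-04  4.76395656e-02] [ 0.04123217 -0.53184314 -0.01046083]
```

In the tool's units: 0.002 m / 0.75 = 0.0027, 0.001 m / 0.75 = 0.0013.

Request:
jog_arm --rows '[0, 0, 0.0013, 0, 0.03, 0, 0, 0.0027, 0, 0.03, 0, 0, 0.0027, 0, 0.03]'

```text
time: 26.05
ee_pos: [0.4714, -0.0004, 0.0462]
eef_rot: [1.0, 0.013, 0.001, 0.0]
ft_force: [1.1, 0.2, 11.5]
width: 0.0424
grip_force: 60.0
```

Request:
jog_arm --rows '[0, 0, 0.0013, 0, 0.03, 0, 0, 0.0027, 0, 0.03, 0, 0, 0.0027, 0, 0.03]'

```text
time: 26.35
ee_pos: [0.4694, -0.0006, 0.0425]
eef_rot: [1.0, 0.013, -0.001, 0.0]
ft_force: [-0.7, -0.3, -1.9]
width: 0.0427
grip_force: 60.0
```

```bash
python3 -c "
from h import *
s=r.read_state();print(s['ee_pos'],s['torque'])"
```

```text
[ 0.46944868 -0.00057384  0.04254965] [ 0.04674266 -0.10975178 -0.0119837 ]
```

It clicked: 11.5 N rose, then fell to ~0. I keep pressing until it is hard down.

In the tool's units: 0.003 m / 0.75 = 0.004, 0.002 m / 0.75 = 0.0027.

Request:
jog_arm --rows '[0, 0, 0.0013, 0, 0.03, 0, 0, 0.0027, 0, 0.03, 0, 0, 0.004, 0, 0.03, 0, 0, 0.004, 0, 0.03]'

```text
time: 26.75
ee_pos: [0.4697, -0.0006, 0.0408]
eef_rot: [1.0, 0.013, -0.001, 0.0]
ft_force: [-8.5, -0.3, 18.6]
width: 0.0424
grip_force: 60.0
```

Request:
jog_arm --rows '[0, 0, 0.0013, 0, 0.03, 0, 0, 0.0027, 0, 0.03, 0, 0, 0.0027, 0, 0.03]'

```text
time: 27.05
ee_pos: [0.4698, -0.0006, 0.0406]
eef_rot: [1.0, 0.013, -0.001, 0.001]
ft_force: [-20.0, -1.6, 47.9]
width: 0.0426
grip_force: 60.0
```

```bash
python3 -c "
from h import *
s=r.read_state();print(s['ee_pos'],s['torque'])"
```

```text
[ 0.46983375 -0.00057183  0.04057263] [-0.09159499  4.60477449 -0.00808561]
```

It is hard down (rim at 32.6 mm, expected 33). I hold the lean for over a second, slightly eased.

In the tool's units: -0.0006 m / 0.75 = -0.0008.

Request:
jog_arm --rows '[0, 0, -0.0008, 0, 0.03, 0, 0, -0.0008, 0, 0.03, 0, 0, -0.0008, 0, 0.03, 0, 0, -0.0008, 0, 0.03, 0, 0, -0.0008, 0, 0.03, 0, 0, -0.0008, 0, 0.03, 0, 0, -0.0008, 0, 0.03, 0, 0, -0.0008, 0, 0.03, 0, 0, -0.0008, 0, 0.03, 0, 0, -0.0008, 0, 0.03, 0, 0, -0.0008, 0, 0.03, 0, 0, -0.0008, 0, 0.03]'

```text
time: 28.25
ee_pos: [0.4698, -0.0006, 0.0407]
eef_rot: [1.0, 0.013, -0.001, 0.001]
ft_force: [-16.0, -0.9, 38.9]
width: 0.0427
grip_force: 60.0
```

Request:
jog_arm --rows '[0, 0, -0.0013, 0, 0.03, 0, 0, -0.004, 0, 0.03, 0, 0, -0.0061, 0, 0.03, 0, 0, -0.0061, 0, 0.03]'

```text
time: 28.65
ee_pos: [0.4698, -0.0006, 0.043]
eef_rot: [1.0, 0.013, -0.0, 0.0]
ft_force: [-0.2, 0.3, -2.1]
width: 0.0429
grip_force: 60.0
```

```bash
python3 -c "
from h import *
s=r.read_state();print(s['ee_pos'],s['torque'])"
```

```text
[ 0.46981869 -0.00055926  0.04300175] [-0.02210237 -0.02513912 -0.02767726]
```

In the tool's units: -0.092 m / 0.75 = -0.1227, -0.008 m / 0.75 = -0.0107.

Request:
jog_arm --rows '[0, 0, -0.0053, 0, 0.03, 0, 0, -0.0107, 0, 0.03, 0, 0, -0.0173, 0, 0.03, 0, 0, -0.0293, 0, 0.03, 0, 0, -0.0533, 0, 0.03, 0, 0, -0.08, 0, 0.03, 0, 0, -0.1067, 0, 0.03, 0, 0, -0.1227, 0, 0.03, 0, 0, -0.1227, 0, 0.03, 0, 0, -0.1227, 0, 0.03, 0, 0, -0.1227, 0, 0.03, 0, 0, -0.1227, 0, 0.03]'

```text
time: 29.85
ee_pos: [0.4696, -0.0005, 0.1344]
eef_rot: [1.0, 0.013, -0.001, -0.0]
ft_force: [-0.5, -0.1, -2.8]
width: 0.0426
grip_force: 60.0
```

```bash
python3 - <<'E'
from h import *
s=r.read_state();print(s['ee_pos'],s['torque'])
c=r.camera("wrist");S=r.camera("scene")
i=cv2.resize(S["img"][230:350,250:370],(390,390),interpolation=cv2.INTER_CUBIC)
w=cv2.resize(c["img"][150:345,220:415],(390,390))
save("fin",np.hstack([i,w]))
E
```

```text
[ 0.46957851 -0.00049383  0.13440477] [ 0.03198226  0.00742278 -0.01899356]
```

View pics/fin.png

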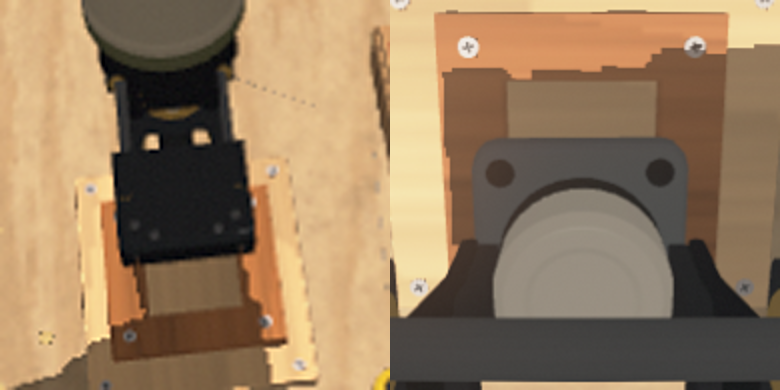

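The right panel shows the whole foot (cap, ring edge, grey flange) hanging upright by the cap, with the empty pocket behind it. I hand it in.

Request:
jog_arm --rows '[0, 0, 0, 0, 0.03, 0, 0, 0, 0, 0.03, 0, 0, 0, 0, 0.03]'

```text
time: 30.25
ee_pos: [0.4701, -0.0005, 0.1352]
eef_rot: [1.0, 0.013, -0.0, 0.0]
ft_force: [-0.4, -0.1, -1.9]
width: 0.0426
grip_force: 60.0
```

```bash
python3 -c "
from h import *
print(r.close_job())"
```

```text
the job is handed in; nothing more can be done
None
```

The foot is assembled, clicked and pressed hard down, and handed in at 30 s held upright by the cap about 10 cm above the bench; the carton and tape measure were not touched.

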